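Clamp the spirit level and level the glass entrance shelf, holding it on its foot

TASK

Level the small glass shelf: swing the clamp arm over its centre so that it presses the spirit level onto the glass, then grip the round black knob at the other end of the glass, push it down so that the steel foot under it sits firmly on its rubber rest, and turn it clockwise until the bubble stands centred between the two black lines. The shelf lifts off its foot as soon as you let go, so finish while still holding the knob pressed down with the bubble centred; leave the tray, keys, tin, key cover and peg where they lie.

Things in the scene. Friction and masses are not known exactly. Their poses are not given: they have to be found in the camera images.
- stand: Grey steel stand of the glass shelf; place and yaw vary. Origin: centre of the underside of its 130 (x) x 400 (y) x 12 mm base; x away from the robot, y along the shelf, z up. The glass (130 x 350 x 8 mm, top at z = 150 mm when level) pivots about an x line at y = 165, z = 142 mm. Springs hold its -y end 8 mm too high; about 4 N on the knob sinks it. A woven caddy hangs under the glass
- level: Aluminium spirit level, 34 (x) x 180 (y) x 30 mm, lying loose along the glass, about 15 mm beyond its centreline. Origin: centre of its underside; y along it towards the pivot end, z up. In the middle of its top a pale 64 mm vial, 5 mm proud, with two black lines 29 mm apart; the clamp pad lands about 70 mm from its centre towards +y
- bubble (a joint): Place of the white bubble (20 mm long) in the vial, m: 0 centred, -0.016 hard over at the knob end, 0.016 at the pivot end. It runs to the higher end, 0.7 m per rad of tilt, settling in 1.5 s. Knob let go: hard over at the knob end. Foot pressed on its rest: starts 6 to 15 mm towards the pivot end; each rad of clockwise knob turn then brings it about 0.01 m towards the knob end
- knob: Round black fluted knob, 38 mm diameter, 34 mm tall, upright axis at the -y end of the glass, 145 mm from the stand's centre; nothing else within 70 mm. Origin: centre of its underside, 18 mm above the glass. Clockwise from above (0.1 N m) screws the foot down 5 mm per rad and so raises this end of the glass; 0.6 to 1.3 rad clockwise is needed, 1.7 rad past that are free
- knob_grip (a point): On the knob's axis, 22 mm above its underside, 12 mm below its top: height to grip. Pushed down, knob and glass sink together 10 to 16 mm until the foot meets its rest; beyond 5 N the knob then sinks up to 15 mm into the glass on a spring, 0.5 N per mm. Sink it 3 to 7 mm that way: held at one height while turned, the spring then takes up the rise of the glass (up to 7 mm)
- foot: Steel levelling foot under the glass below the knob: 14 mm rod with a 24 mm ball end. Origin on its axis, 42 mm above its lowest point; it moves with the foot, so the gap to the rest can be read from it
- rest: Black rubber puck, 52 mm diameter, 20 mm tall, lying in the rimmed seat on the stand's pillar straight below the foot. Origin: centre of its underside
- clamp_pad: Round rubber pad, 16 mm diameter, 8 mm tall, under the clamp arm 62 mm from its pivot. Origin: centre of its face that lands on the level. The arm's pivot is in a steel bracket on the glass at its near (-x) edge: at x = -47, y = 100, z = 192 mm in the stand's frame when the glass is level
- clamp (a joint): Angle of the clamp arm, rad: 0 level, pointing to the stand's +x, its rubber pad (62 mm from the pivot) on the level; starts open at about 1.9, leaning back to the robot. A spring holds it either way, dead centre at 1.35. Pushing the crossbar towards the stand's +x takes up to 9 N; past centre it swings down by itself and presses the level with about 10 N
- clamp_tip (a point): Middle of the 44 mm long, 12 mm thick crossbar at the end of the dark clamp arm, 93 mm from the arm's pivot; the crossbar lies along the stand's y
- tray: Black ceramic tray, 140 x 200 x 22 mm, on the console; leave alone. Origin: centre of its underside
- key_a: Steel key, 62 mm long, 4 mm thick, in the tray; leave alone. Origin near its middle, underside
- key_b: The other steel key, 62 mm long, 4 mm thick, in the tray; leave alone. Origin near its middle, underside
- pill_tin: Round steel pill tin, 54 mm diameter, 33 mm tall, on the console; leave alone. Origin: centre of its underside
- key_cover: Orange hard silicone key cover, 30 x 46 x 9 mm, on the glass in front of the level; leave alone. Origin: centre of its underside
- peg: Wooden clothes peg, 72 x 11 x 12 mm, on the glass behind the level; leave alone. Origin: centre of its underside
Not all that is in view belongs to the job. Of the things that look like the level, the smallest one is meant.

How it is judged:
By the outcome, as a careful person would: the job done as asked, in the order asked, and still so for the second after the job is handed in, while the arm keeps its last pose, push and grip.
It also fails if it takes over 58 s, if anything falls off the work surface, if the arm or the gripper's body presses on something with over 40 N, if the wrist force passes 120 N, or if a joint passes its speed limit or range.

ROBOT

A 6-joint arm with a two-finger parallel gripper is mounted at the origin on the work surface. World frame = base frame: x ahead of the robot, y to its left, z up, the work surface at z = 0. Lengths are in mm, angles in degrees, forces in N, time in s.
With the tool pointing down it reaches from about 350 to 850 mm from the base axis. Payload 8.1 kg.
Tool frame: the origin (TCP) lies midway between the tips of the shut fingers; the grasp point (between the pads) lies 19 mm behind it; z points along the fingers, y is the direction in which the jaws open and shut (so a half turn about z gives the same grasp; the last joint's range is limited). The gripper opens to 85 mm and grips with 20 to 120 N. Pads are 22 mm wide; open, the fingers measure 114 mm over their backs; the gripper's body (76 mm by 85 mm) begins 54 mm behind the grasp point. The pads swing forward as they close: fully open they stand 13 mm farther back than shut.
Start: joints at [-80.352, 7.471, 85.268, -0, 87.261, -4.893], TCP at [150.671, -580.778, 231.292] pointing down, gripper open.
Joint ranges: [-169.43, 169.43], [-51.17, 129.36], [1.28, 143.12], [-76.62, 256.62], [0, 156.53], [-152.29, 152.29]. Speed limits (degrees/s): [136.94, 136.94, 159.86, 180, 180, 180].

INTERFACE

Orientations are given as [roll, pitch, yaw] about the fixed x, y, z axes, in that order (R = Rz(yaw) Ry(pitch) Rx(roll)).
In Python, from bench import r gives the robot as it stands.
- The arm moves only by the shell command python3 -m jog 'ROWS' [FORCE]. ROWS is JSON, a list of rows, each a list of 5 numbers: the shift along the tool's x, y, z in m, then the turn about the tool's z in rad, then the opening, from 0 (shut) to 1 (fully open). A call has 1 to 20 rows; each row is the pose to reach, as a shift and turn from the pose measured when the call began, along the tool's axes at that moment; what a row does not reach only later rows make up. A row lasts 1/10 s, in which the tool goes at most 50 mm and 8.59 degrees, less where a joint would pass 70% of its speed; a pose out of reach is approached as far as the arm can. A call with a gripper value outside its range is refused whole. The fingers move at their own pace and stop on an object; FORCE is the grip in N (left out, the last holds). Time passes only in rows, so rows that repeat a pose let the fingers close. It gives the time, the measured TCP pose, the force and the opening at its end, in the units of the state.
- r.sense(): the state, without advancing time (a new reading comes with each control period).
- r.snapshot(name): name is "scene" or "top"; returns a dict with "pixels" (480x640x3 uint8, red, green, blue), "K" (3x3 intrinsics, pixels), "k1" (the pictures are not rectified: a ray, as slopes to the right and down, at radius r is drawn at 1 + k1 r^2 times it, then the intrinsics apply), "R" (3x3) and "t" (3): a world point X has camera coordinates R X + t. Camera axes: x right, y down, z forward; pixel columns grow to the right and rows downward; lengths in mm; the calibration is good to about 2 mm. A picture is of the moment at which its call begins. There is no depth.
- r.hand_in(): hands the job in, once; it reports no verdict.
The state is a dict: "time": time; "joint_pos": joint angles; "qd": joint speeds; "joint_efforts": joint torques, N m; "tool_pos": TCP position; "tcp_rot": TCP orientation; "ft_force": force on the tool from outside, world axes, zero at the start; "wrist_torque": the same for the moment, N m; "finger_gap": finger opening in mm.
Only numpy, scipy, OpenCV 4.12 (cv2) and the standard library are available. Lean on these libraries where they do the work, as an engineer would, in place of code of your own. Each camera call takes 0.05 s, during which the arm holds its last target.

## Working session

There is one attempt and no reset: what is moved stays moved. The work goes in short steps, Python scripts to look and compute and a shell command to move; the robot and the scene stay as the last step left them, time stands still between calls to the robot, and variables do not carry over. Pictures are saved under pics/ and viewed, and the job is handed in when it is done.

```bash
ls; mkdir -p pics
cat > h.py <<'E'
import numpy as np, cv2
from bench import r
def snap(name,fn):
    s=r.snapshot(name); im=np.array(s['pixels'])[:,:,::-1].copy(); cv2.imwrite('pics/'+fn+'.png',im)
    import pickle; pickle.dump(s,open('pics/'+fn+'.pkl','wb')); return s
def load(fn):
    import pickle; return pickle.load(open('pics/'+fn+'.pkl','rb'))
def proj(s,X):
    X=np.atleast_2d(X).astype(float); c=X@np.array(s['R']).T+np.array(s['t']); u=c[:,:2]/c[:,2:]; u=u*(1+s['k1']*(u**2).sum(1,keepdims=True))
    K=np.array(s['K']); return u@K[:2,:2].T+K[:2,2]
def ray(s,p):
    K=np.array(s['K']); d=(np.array(p,float)-K[:2,2])/np.array([K[0,0],K[1,1]]); u=d.copy()
    for _ in range(20): u=d/(1+s['k1']*(u@u))
    R=np.array(s['R']); return -R.T@np.array(s['t']), R.T@np.array([u[0],u[1],1])
def onz(s,p,z):
    o,d=ray(s,p); return o+d*(z-o[2])/d[2]
def tri(s1,p1,s2,p2):
    o1,d1=ray(s1,p1);o2,d2=ray(s2,p2); d1/=np.linalg.norm(d1);d2/=np.linalg.norm(d2)
    A=np.stack([d1,-d2],1); k=np.linalg.lstsq(A,o2-o1,rcond=None)[0]; a=o1+k[0]*d1;b=o2+k[1]*d2
    return (a+b)/2, np.linalg.norm(a-b)
def crop(fn,out,x0,y0,x1,y1,f):
    im=cv2.imread('pics/'+fn+'.png')[y0:y1,x0:x1]; cv2.imwrite('pics/'+out+'.png',cv2.resize(im,None,fx=f,fy=f,interpolation=cv2.INTER_CUBIC))
E
python3 - <<'E'
from h import *
a=snap('scene','s0');b=snap('top','t0')
for s in(a,b): print(np.round(s['K'],1).tolist(),s['k1'],np.round(-np.array(s['R']).T@np.array(s['t'])),np.round(s['R'],3).tolist())
print(r.sense())
E
```

```text
pics
[[583.0, 0.0, 323.2], [0.0, 583.0, 244.7], [0.0, 0.0, 1.0]] -0.1928231216268159 [1513. -737. 1007.] [[0.583, 0.813, 0.006], [0.465, -0.327, -0.823], [-0.667, 0.482, -0.568]]
[[486.2, 0.0, 324.4], [0.0, 486.2, 238.3], [0.0, 0.0, 1.0]] 0.004572309144229815 [ 406.   44. 1238.] [[0.03, -1.0, 0.004], [-0.996, -0.03, -0.09], [0.09, -0.001, -0.996]]
{'time': 0.1, 'joint_pos': array([-8.03496909e+01,  7.51182184e+00,  8.53226854e+01,  1.62504044e-03,
        8.72625893e+01, -4.89199972e+00]), 'qd': array([-0.05764265, -0.02829817, -0.14304917, -0.03896135,  0.01297636,
       -0.05567448]), 'joint_efforts': array([ 8.33606246e-04, -5.70950997e+01, -5.01941550e+01, -3.01811733e-04,
        8.13402934e-03,  7.29911790e-06]), 'tool_pos': array([ 150.61560805, -580.27421284,  230.34188671]), 'tcp_rot': array([-1.79903396e+02, -9.89731338e-03,  1.45422215e+01]), 'ft_force': array([0.49871403, 0.24594077, 0.12582749]), 'wrist_torque': array([0.0239423 , 0.01292689, 0.01599416]), 'finger_gap': 85.32971618316735}
```

```bash
sleep 1; ls pics
```

```text
s0.pkl
s0.png
t0.pkl
t0.png
```

View pics/s0.png

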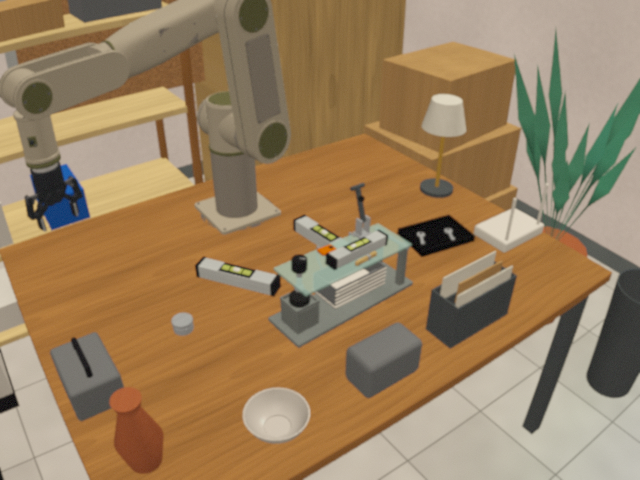

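View pics/t0.png

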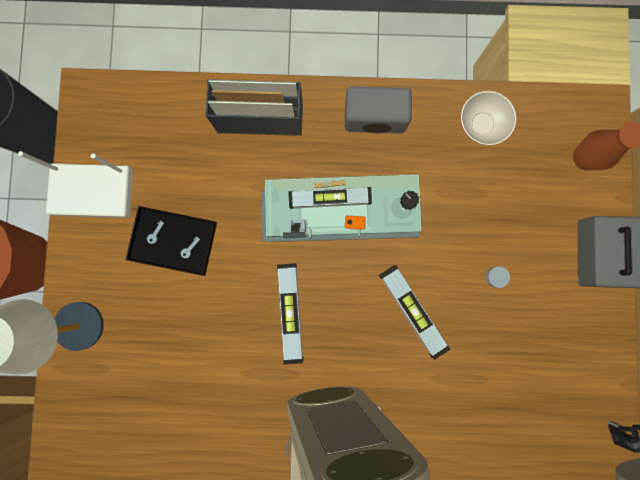

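Three things look like the level. In the top view they are at (290,313), (414,312) and (330,197). The one at (330,197) is the shortest and lies on the glass, so it fits the description. The knob is at (409,200) and the clamp bracket at about (296,228). I'll enlarge to confirm.

Run:
```python
from h import *
crop('t0','t0c',255,165,430,250,4.5); crop('s0','s0c',260,170,430,345,4)
```

```text
(no output)
```

View pics/t0c.png

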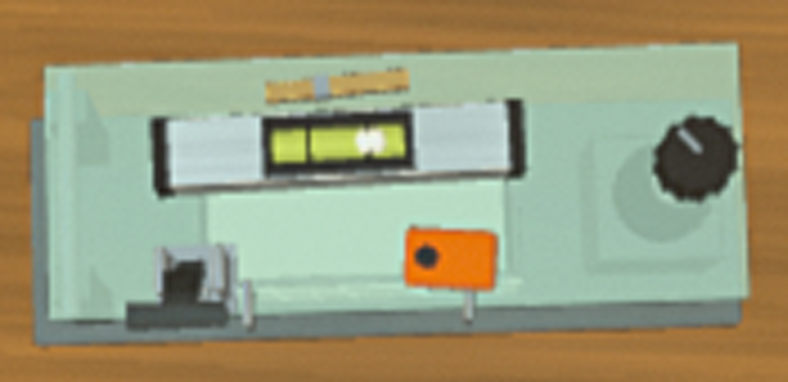

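View pics/s0c.png

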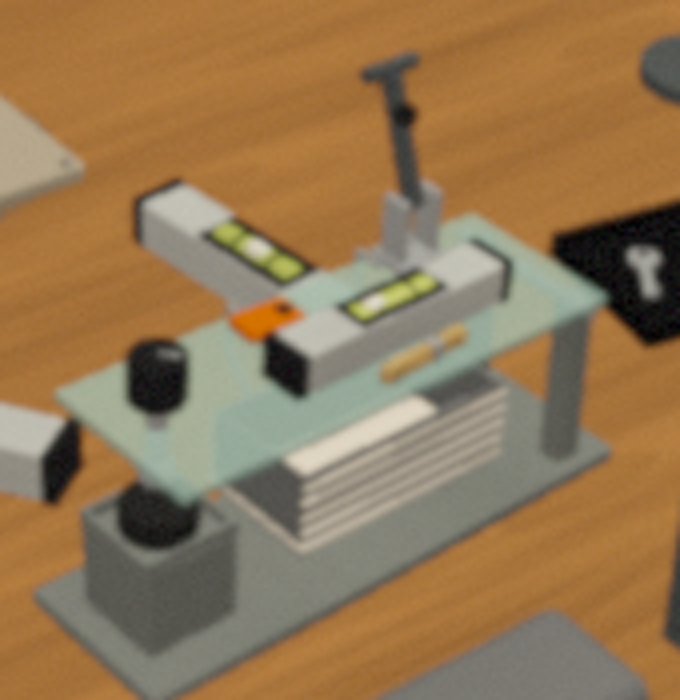

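```bash
cat > fit.py <<'E'
from h import *
from scipy.optimize import least_squares
a=load('s0');b=load('t0')
S=lambda p:(p[0]/4+260,p[1]/4+170); T=lambda p:(p[0]/4.5+255,p[1]/4.5+165)
k,e=tri(a,S((157,352)),b,T((697,157))); print('knobtop',k,e)
k,e=tri(a,S((390,68)),b,T((178,314))); print('cliptip',k,e)
th=8/330
def st(p,X,th=th):
    c,s=np.cos(p[2]),np.sin(p[2]); X=np.array(X,float).copy()
    y=X[:,1]-165; z=X[:,2]-142; X[:,1]=165+y*np.cos(th)+z*np.sin(th); X[:,2]=142-y*np.sin(th)+z*np.cos(th)
    return np.stack([p[0]+c*X[:,0]-s*X[:,1],p[1]+s*X[:,0]+c*X[:,1],X[:,2]],1)
G=[(65,175,150),(65,-175,150),(-65,-175,150),(-65,175,150),(0,-145,202)]
tp=[(45,66),(738,43),(748,297),(52,321),(697,157)]
sp=[(607,297),(187,503),(57,397),(475,213),(157,352)]
def f(p):
    X=st(p,G); return np.r_[(proj(b,X)-[T(q) for q in tp]).ravel(),(proj(a,X)-[S(q) for q in sp]).ravel()]
if __name__=='__main__':
    q=least_squares(f,[560,40,0]); print(q.x,np.degrees(q.x[2])); print(np.round(q.fun.reshape(-1,2),1).tolist())
    p=q.x
    print('bracket pivot',st(p,[(-47,100,192)]),'knob grip',st(p,[(0,-145,190)]))
    for t in (1.8,1.9,2.0): print(t,st(p,[(-47+93*np.cos(t),100,192+93*np.sin(t))]))
E
python3 fit.py
```

```text
knobtop [ 587.47887663 -136.85694412  208.08750715] 1.1577492476272044
cliptip [498.20417931 103.43735859 280.07321433] 1.9212028734003426
[5.81160494e+02 4.99141974e+00 6.06520394e-02] 3.4751058791203513
[[-0.7, -0.8], [-0.2, -1.0], [0.4, -0.2], [-1.1, -0.5], [0.5, -1.3], [0.1, -0.9], [-1.0, -1.3], [-1.2, -1.6], [-1.1, -0.9], [-0.2, 0.2]]
bracket pivot [[528.11080754 103.18748215 193.56091158]] knob grip [[ 589.87360096 -138.48965471  197.50031144]]
1.8 [[506.88679363 104.09803452 284.10212942]]
1.9 [[497.97085447 103.49438504 281.54096068]]
2.0 [[489.35606377 102.88766908 278.10072437]]
```

```bash
cat > tt.py <<'E'
from h import *
from scipy.spatial.transform import Rotation as Ro
def shift(P):
    s=r.sense(); R=Ro.from_euler('xyz',s['tcp_rot'],degrees=True).as_matrix()
    return np.round((R.T@(np.array(P)-s['tool_pos']))/1000,4)
E
python3 - <<'E'
from tt import *
print(shift([410,-250,264]),shift([445,100,264]))
E
```

```text
[ 0.334  -0.2546 -0.0332] [ 0.4558 -0.5846 -0.0326]
```

```bash
python3 -m jog '[[0.04,-0.03,-0.033,0.1,0],[0.08,-0.06,-0.033,0.19,0],[0.12,-0.09,-0.033,0.192,0],[0.16,-0.12,-0.033,0.192,0],[0.2,-0.15,-0.033,0.192,0],[0.24,-0.18,-0.033,0.192,0],[0.28,-0.21,-0.033,0.192,0],[0.32,-0.245,-0.033,0.192,0],[0.345,-0.285,-0.033,0.192,0],[0.36,-0.33,-0.033,0.192,0],[0.375,-0.375,-0.033,0.192,0],[0.39,-0.42,-0.033,0.192,0],[0.405,-0.465,-0.033,0.192,0],[0.42,-0.51,-0.033,0.192,0],[0.44,-0.55,-0.033,0.192,0],[0.456,-0.585,-0.033,0.192,0],[0.456,-0.585,-0.033,0.192,0],[0.456,-0.585,-0.033,0.192,0]]'
python3 - <<'E'
from tt import *
snap('top','t1');snap('scene','s1');print(r.sense()['tool_pos'],r.sense()['tcp_rot'])
crop('s1','s1c',260,120,460,300,4)
E
```

```text
time: 1.9
tool_pos: [444.7, 101.0, 263.9]
tcp_rot: [-179.9, 0.1, 3.7]
ft_force: [0.4, -0.4, -0.8]
finger_gap: 0.2
[444.87463812  99.62785757 264.05681546] [-1.79932852e+02  5.34977842e-02  3.51315951e+00]
```

View pics/s1c.png

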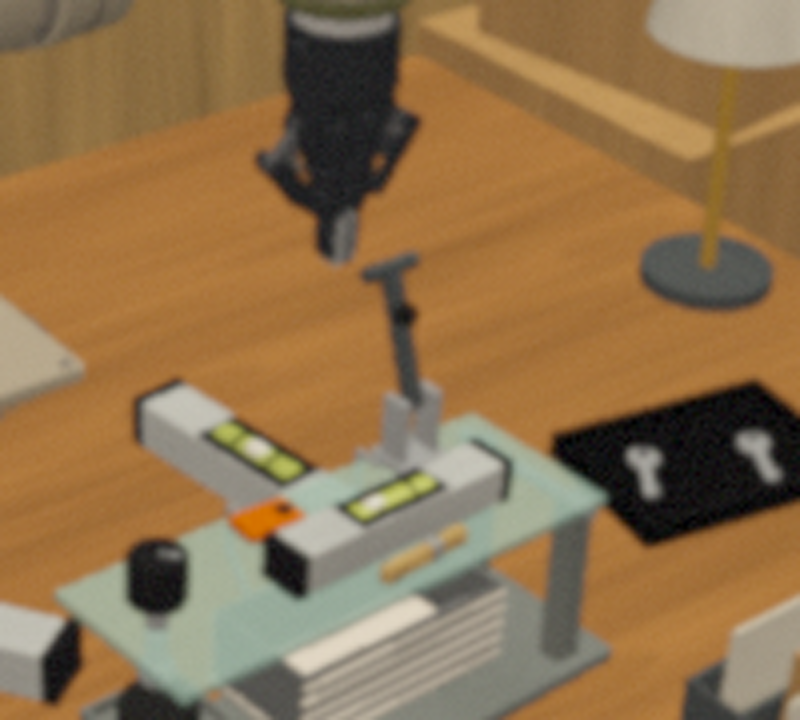

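```bash
python3 -m jog '[[0.015,0,0,0,0],[0.03,0,0,0,0],[0.04,0,0,0,0],[0.048,0,0,0,0],[0.056,0,0,0,0],[0.064,0,0,0,0],[0.072,0,0,0,0],[0.078,0,0,0,0]]'
python3 - <<'E'
from tt import *
snap('scene','s2');print(r.sense()['tool_pos'],r.sense()['ft_force'])
crop('s2','s2c',260,120,460,300,4)
E
```

```text
time: 2.8
tool_pos: [523.3, 103.6, 264.0]
tcp_rot: [-180.0, 0.1, 3.5]
ft_force: [-3.2, -2.6, 2.0]
finger_gap: 0.4
[523.86241863 103.76908423 263.73656446] [-1.08096633  0.15950988  0.26359636]
```

View pics/s2c.png

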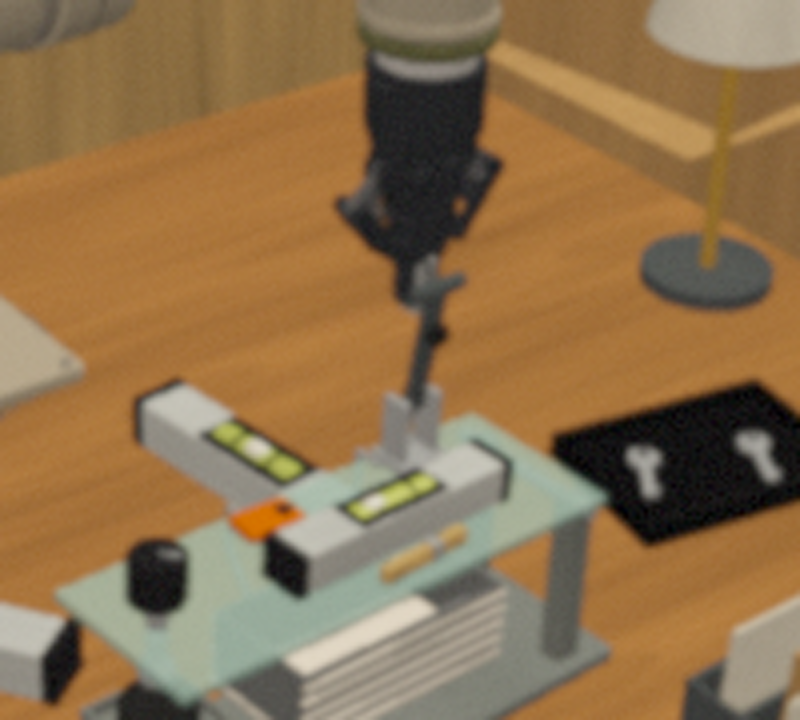

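Arm is being pushed and now stands about upright. Continuing past dead centre, then back off and up.

```bash
python3 -m jog '[[0.008,0,0,0,0],[0.015,0,0,0,0],[0.02,0,0,0,0],[0.02,0,0,0,0],[0.02,0,0,0,0]]'
python3 - <<'E'
from tt import *
snap('scene','s3');print(r.sense()['tool_pos'],r.sense()['ft_force'])
crop('s3','s3c',260,120,460,300,4)
E
```

```text
time: 3.35
tool_pos: [544.1, 105.1, 263.8]
tcp_rot: [-180.0, 0.0, 3.5]
ft_force: [-0.5, 0.1, 0.3]
finger_gap: 0.0
[543.95075109 105.10035539 263.89134292] [-0.68673115  0.3725709   0.46514953]
```

View pics/s3c.png

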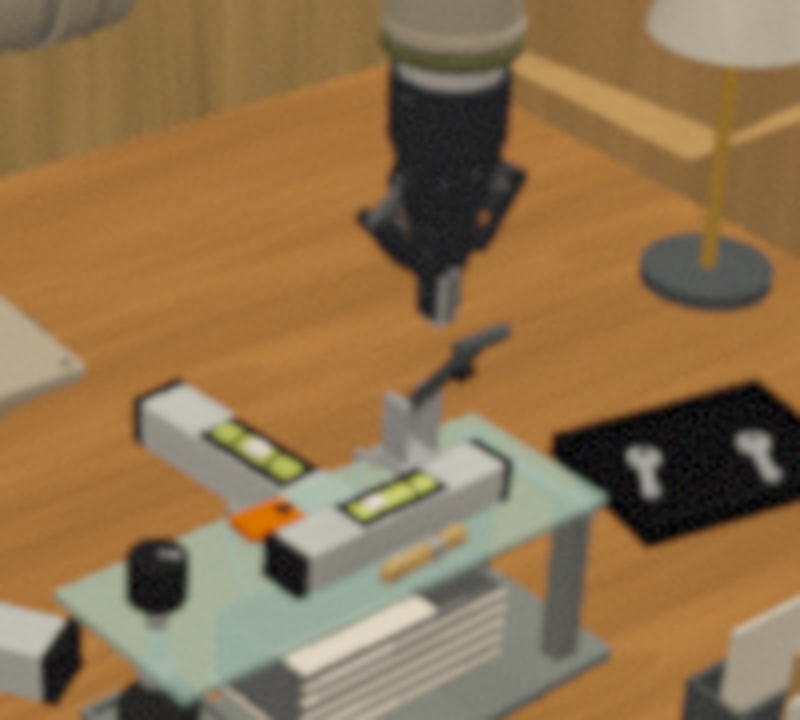

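Run:
```python
from tt import *
s=r.sense();print(s['joint_pos'],shift([588.5,-137.5,264]),shift([588.5,-137.5,230]))
```

```text
[ 5.60041036e+00 -3.20736930e-01  9.00001914e+01  4.93981870e-02
  9.03297689e+01  9.21336665e+01] [ 0.0298  0.2449 -0.0003] [0.0298 0.2449 0.0337]
```

```bash
python3 -m jog '[[-0.01,0.02,-0.015,-0.14,1],[0.0,0.065,-0.015,-0.28,1],[0.01,0.11,-0.015,-0.42,1],[0.02,0.155,-0.01,-0.56,1],[0.03,0.2,0,-0.7,1],[0.03,0.24,0,-0.84,1],[0.03,0.245,0,-0.9,1],[0.03,0.245,0,-0.9,1],[0.03,0.245,0,-0.9,1]]'
python3 - <<'E'
from tt import *
snap('scene','s4');snap('top','t4');s=r.sense();print(s['tool_pos'],s['tcp_rot'],s['ft_force'],s['joint_pos'][5],s['finger_gap'])
crop('s4','s4c',260,120,460,300,4)
crop('t4','t4c',255,165,430,250,4.5)
E
```

```text
time: 4.3
tool_pos: [588.7, -137.2, 263.8]
tcp_rot: [-180.0, -0.1, 54.9]
ft_force: [-0.5, 0.6, -0.4]
finger_gap: 85.6
[ 588.7832753  -136.5408749   263.96848404] [-1.79978404e+02 -5.06062571e-02  5.50120875e+01] [ 0.81547211  0.45331513 -0.28919541] 17.039681111796607 85.79313071919971
```

View pics/s4c.png

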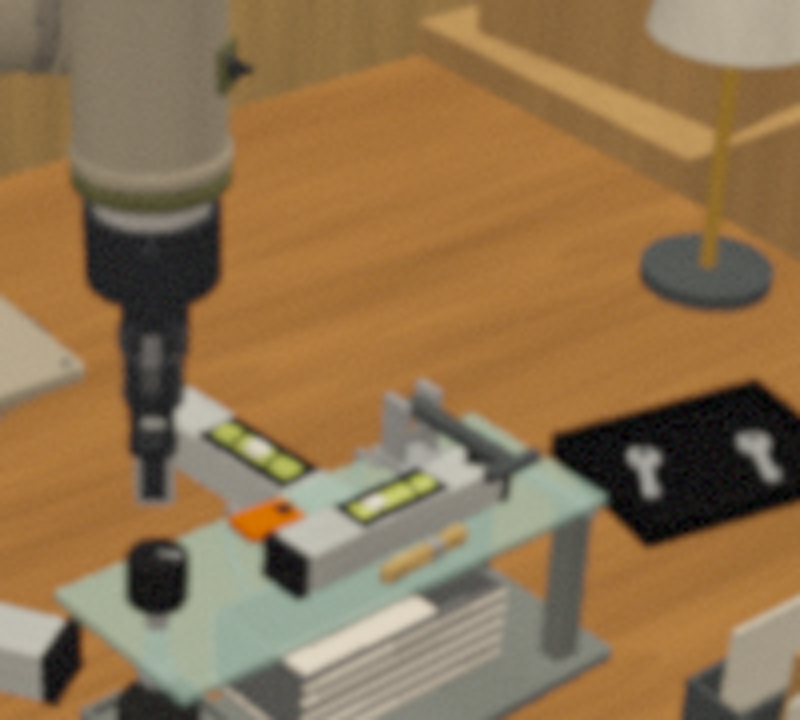

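View pics/t4c.png

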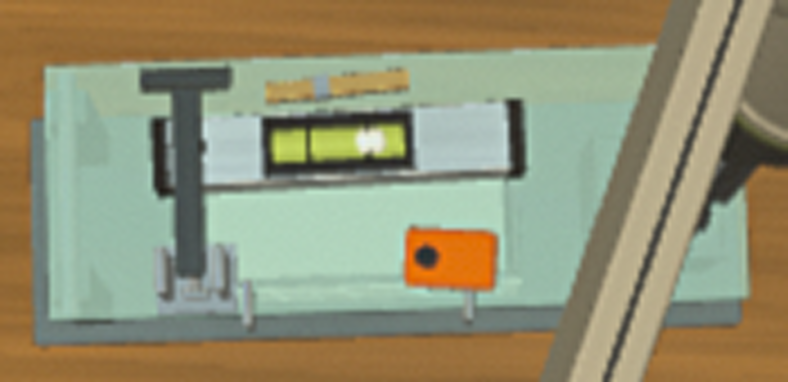

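```bash
python3 -m jog '[[0,0,0.03,0,1],[0,0,0.06,0,1],[0,0,0.08,0,1],[0,0,0.089,0,1],[0,0,0.089,0,1]]' 40
python3 - <<'E'
from tt import *
snap('scene','s5');s=r.sense();print(s['tool_pos'],s['tcp_rot'],s['ft_force'],s['finger_gap'])
crop('s5','s5c',260,200,360,320,6)
E
```

```text
time: 4.9
tool_pos: [588.1, -135.3, 173.7]
tcp_rot: [-179.8, -0.0, 55.0]
ft_force: [-0.8, 0.5, 0.6]
finger_gap: 85.1
[ 588.85699381 -135.76555639  175.27773403] [-1.79967640e+02 -5.06532652e-02  5.50442516e+01] [-0.0592774   0.07631606  0.1913903 ] 85.36057913086853
```

View pics/s5c.png

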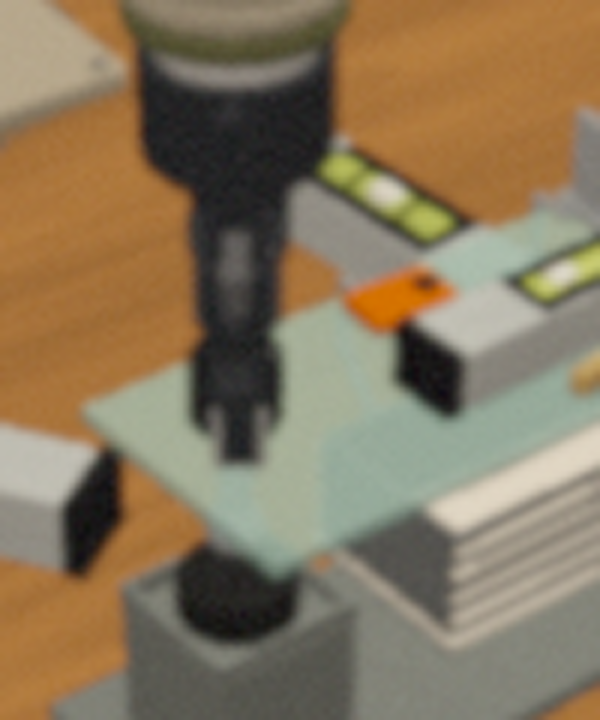

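```bash
python3 -m jog '[[-0.0015,0.001,0,0,1],[-0.0015,0.001,0,0,0.6],[-0.0015,0.001,0,0,0.4],[-0.0015,0.001,0,0,0.3],[-0.0015,0.001,0,0,0.2],[-0.0015,0.001,0,0,0.2],[-0.0015,0.001,0,0,0.2],[-0.0015,0.001,0,0,0.2]]' 40
python3 - <<'E'
from tt import *
snap('scene','s6');s=r.sense();print(s['tool_pos'],s['tcp_rot'],s['ft_force'],s['finger_gap'])
crop('s6','s6c',260,200,360,320,6)
E
```

```text
time: 5.75
tool_pos: [589.8, -138.2, 176.3]
tcp_rot: [179.9, -0.1, 55.0]
ft_force: [3.3, -2.7, 4.2]
finger_gap: 34.9
[ 589.75831446 -138.1897575   176.31898627] [ 1.79872520e+02 -7.64830962e-02  5.50310782e+01] [ 3.74115385 -3.67992444  3.21594331] 35.22614775433609
```

View pics/s6c.png

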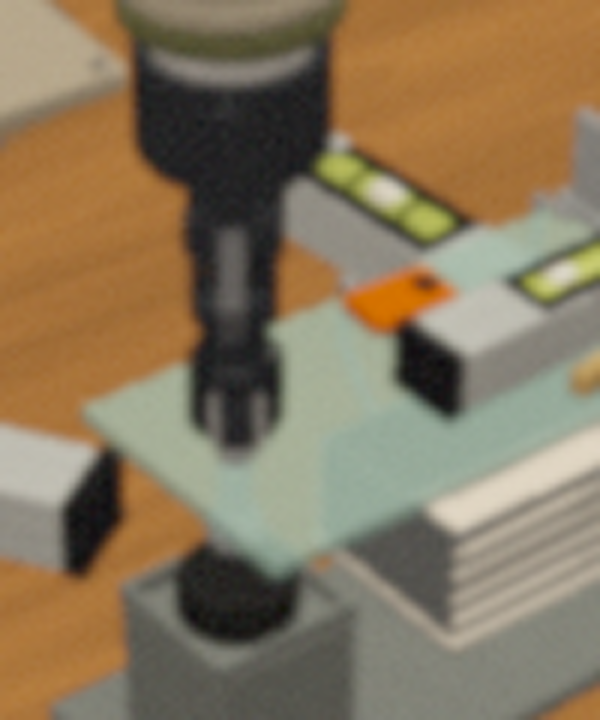

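```bash
for i in 1; do python3 -m jog '[[0,0,0.002,0,0.2],[0,0,0.004,0,0.2],[0,0,0.004,0,0.2]]'; done; python3 -c "
from tt import *
print(r.sense()['tool_pos'],r.sense()['ft_force'])"
python3 -m jog '[[0,0,0.002,0,0.2],[0,0,0.004,0,0.2],[0,0,0.004,0,0.2]]';python3 -c "
from tt import *
print(r.sense()['tool_pos'],r.sense()['ft_force'])"
python3 -m jog '[[0,0,0.001,0,0.2],[0,0,0.002,0,0.2],[0,0,0.002,0,0.2]]';python3 -c "
from tt import *
print(r.sense()['tool_pos'],r.sense()['ft_force'])"
```

```text
time: 6.1
tool_pos: [589.8, -138.5, 172.4]
tcp_rot: [179.8, -0.1, 55.0]
ft_force: [0.7, -3.4, 5.1]
finger_gap: 35.0
[ 589.80923254 -138.48243063  172.37757055] [ 0.7005277  -3.36641237  5.14744549]
time: 6.4
tool_pos: [589.8, -138.8, 168.5]
tcp_rot: [179.8, -0.1, 55.0]
ft_force: [-0.2, -3.5, 5.7]
finger_gap: 35.1
[ 589.8165411  -138.77132753  168.4900561 ] [-0.18685758 -3.52785732  5.70230282]
time: 6.7
tool_pos: [589.8, -138.9, 166.7]
tcp_rot: [179.8, -0.0, 55.0]
ft_force: [0.3, -4.0, 6.0]
finger_gap: 35.6
[ 589.78037192 -138.93187684  166.67972206] [ 0.32851442 -4.02158382  5.95717279]
```

Run:
```python
from tt import *
snap('scene','s7');snap('top','t7');s=r.sense();print(s['tool_pos'],s['tcp_rot'],s['ft_force'],s['finger_gap'])
crop('s7','s7a',260,200,380,320,5);crop('s0','s0a',260,200,380,320,5)
cv2.imwrite('pics/cmp7.png',np.hstack([cv2.resize(cv2.imread('pics/s0a.png'),(390,390)),cv2.resize(cv2.imread('pics/s7a.png'),(390,390))]))
crop('t7','t7c',280,175,380,215,8)
```

```text
[ 589.77180557 -138.93130604  166.74671413] [ 1.79830211e+02 -4.27860248e-02  5.50020649e+01] [ 0.24264176 -3.27705853  6.47321373] 34.98276684818933
```

View pics/cmp7.png

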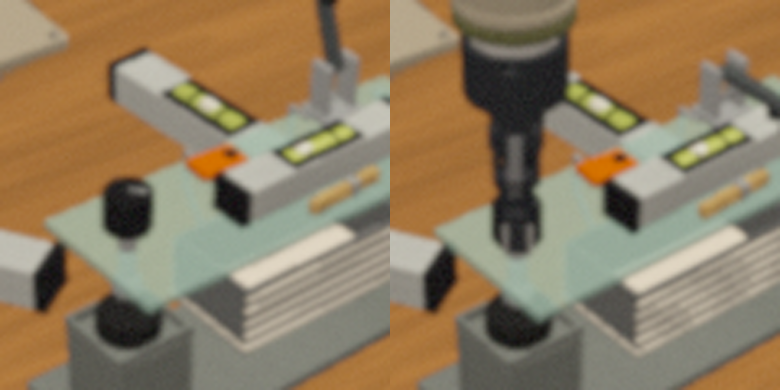

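View pics/t7c.png

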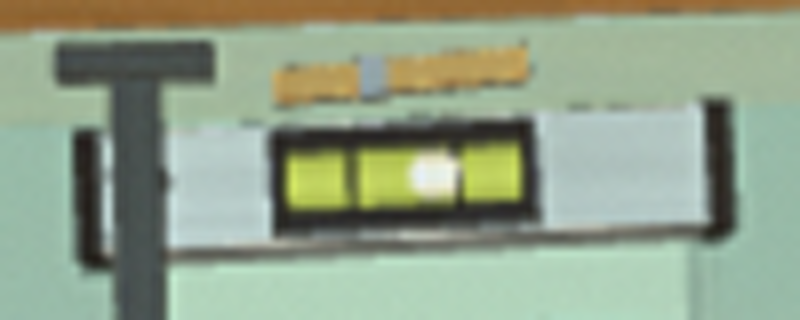

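```bash
for k in 1 2 3; do :; done
python3 -m jog '[[0,0,0.001,0,0.2],[0,0,0.002,0,0.2],[0,0,0.002,0,0.2]]' | sed -n '2p;4p'
python3 -m jog '[[0,0,0.001,0,0.2],[0,0,0.002,0,0.2],[0,0,0.002,0,0.2]]' | sed -n '2p;4p'
python3 -m jog '[[0,0,0.001,0,0.2],[0,0,0.002,0,0.2],[0,0,0.002,0,0.2]]' | sed -n '2p;4p'
python3 -m jog '[[0,0,0,0,0.2],[0,0,0,0,0.2],[0,0,0,0,0.2],[0,0,0,0,0.2],[0,0,0,0,0.2],[0,0,0,0,0.2],[0,0,0,0,0.2],[0,0,0,0,0.2],[0,0,0,0,0.2],[0,0,0,0,0.2],[0,0,0,0,0.2],[0,0,0,0,0.2],[0,0,0,0,0.2],[0,0,0,0,0.2],[0,0,0,0,0.2]]' | sed -n '2p;4p'
python3 - <<'E'
from tt import *
snap('scene','s8');snap('top','t8');s=r.sense();print(s['time'],s['tool_pos'],s['tcp_rot'],s['ft_force'],s['finger_gap'])
crop('t8','t8c',280,175,380,215,8);crop('s8','s8c',260,200,380,320,5)
E
```

```text
tool_pos: [589.8, -139.0, 165.0]
ft_force: [0.7, -2.8, 6.4]
tool_pos: [589.8, -139.1, 163.3]
ft_force: [1.7, -3.3, 6.0]
tool_pos: [589.7, -139.2, 161.6]
ft_force: [0.6, -3.0, 7.0]
tool_pos: [589.8, -139.2, 162.0]
ft_force: [1.6, -2.4, 5.5]
9.3 [ 589.76218316 -139.22669574  162.03201712] [ 1.79817630e+02 -6.26280705e-02  5.49780633e+01] [ 1.27675799 -2.06810722  6.01778288] 35.244738598900234
```

View pics/t8c.png

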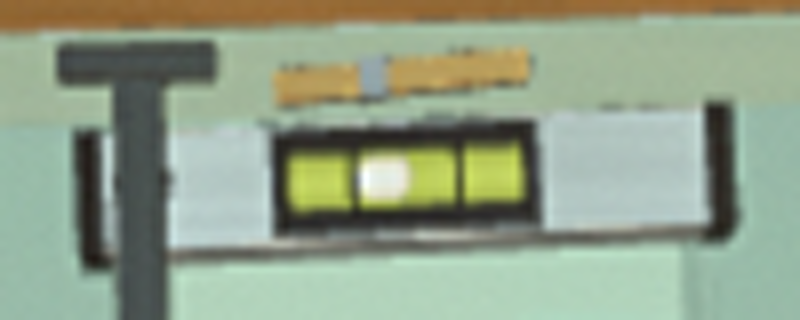

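View pics/s8c.png

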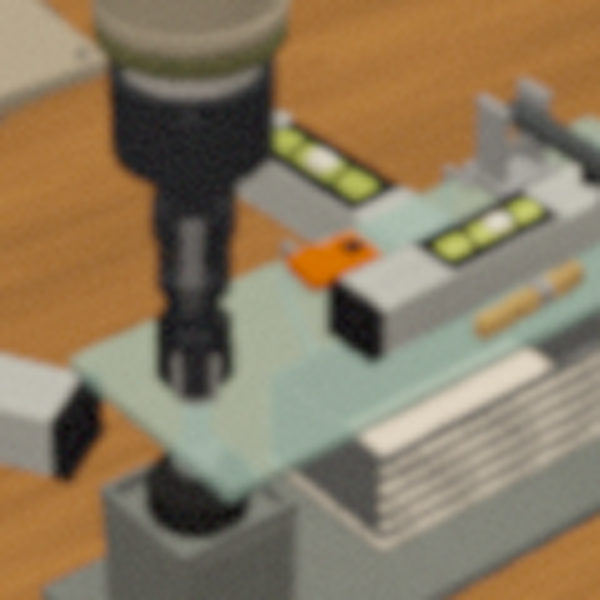

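```bash
python3 -m jog '[[0,0,0.001,0,0.2],[0,0,0.002,0,0.2],[0,0,0.002,0,0.2],[0,0,0.002,0,0.2]]' | sed -n '2p;4p'
python3 -m jog '[[0,0,0.001,0,0.2],[0,0,0.002,0,0.2],[0,0,0.002,0,0.2],[0,0,0.002,0,0.2],[0,0,0.002,0,0.2],[0,0,0.002,0,0.2],[0,0,0.002,0,0.2],[0,0,0.002,0,0.2],[0,0,0.002,0,0.2],[0,0,0.002,0,0.2],[0,0,0.002,0,0.2],[0,0,0.002,0,0.2],[0,0,0.002,0,0.2],[0,0,0.002,0,0.2],[0,0,0.002,0,0.2]]' | sed -n '2p;4p'
python3 - <<'E'
from tt import *
snap('top','t9');F=[];
for i in range(3): F.append(r.sense()['ft_force'])
s=r.sense();print(s['time'],s['tool_pos'],np.mean(F,0),s['finger_gap'])
crop('t9','t9c',280,175,380,215,8)
E
```

```text
tool_pos: [589.7, -139.3, 160.4]
ft_force: [0.4, -3.2, 7.1]
tool_pos: [589.8, -139.3, 159.0]
ft_force: [0.3, -1.9, 7.7]
11.25 [ 589.76855411 -139.29099612  158.98842337] [ 0.10700226 -3.06704628  7.32458101] 35.27291683520503
```

View pics/t9c.png

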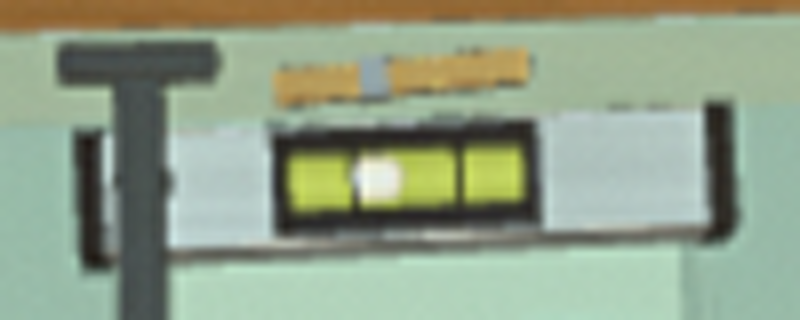

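```bash
python3 -m jog '[[0,0,0.001,0,0.2],[0,0,0.002,0,0.2],[0,0,0.003,0,0.2],[0,0,0.003,0,0.2]]' | sed -n '2p;4p'
python3 -m jog '[[0,0,0.0005,0.05,0.2],[0,0,0.0005,0.1,0.2],[0,0,0.0005,0.15,0.2],[0,0,0.0005,0.2,0.2],[0,0,0.0005,0.25,0.2],[0,0,0.0005,0.3,0.2],[0,0,0.0005,0.35,0.2],[0,0,0.0005,0.4,0.2],[0,0,0.0005,0.45,0.2],[0,0,0.0005,0.5,0.2],[0,0,0.0005,0.55,0.2],[0,0,0.0005,0.6,0.2],[0,0,0.0005,0.6,0.2],[0,0,0.0005,0.6,0.2],[0,0,0.0005,0.6,0.2],[0,0,0.0005,0.6,0.2],[0,0,0.0005,0.6,0.2],[0,0,0.0005,0.6,0.2],[0,0,0.0005,0.6,0.2],[0,0,0.0005,0.6,0.2]]' 
python3 -m jog '[[0,0,0.0005,0,0.2],[0,0,0.0005,0,0.2],[0,0,0.0005,0,0.2],[0,0,0.0005,0,0.2],[0,0,0.0005,0,0.2],[0,0,0.0005,0,0.2],[0,0,0.0005,0,0.2],[0,0,0.0005,0,0.2],[0,0,0.0005,0,0.2],[0,0,0.0005,0,0.2]]'
python3 - <<'E'
from tt import *
snap('top','t10');snap('scene','s10');s=r.sense();print(s['time'],s['tool_pos'],s['ft_force'],s['finger_gap'])
crop('t10','t10c',280,175,380,215,8);crop('s10','s10c',330,220,400,280,10)
E
```

```text
tool_pos: [589.8, -139.3, 156.6]
ft_force: [-0.3, -2.7, 8.0]
time: 13.65
tool_pos: [590.5, -139.6, 157.5]
tcp_rot: [179.8, -0.3, 20.6]
ft_force: [0.5, -3.3, 8.6]
finger_gap: 35.0
time: 14.65
tool_pos: [590.5, -139.6, 157.9]
tcp_rot: [179.8, -0.3, 20.6]
ft_force: [-2.3, -2.4, 9.8]
finger_gap: 34.8
14.75 [ 590.56744076 -139.63209214  157.91181056] [-1.49089317 -0.7344373   9.04278007] 35.188386015458725
```

View pics/t10c.png

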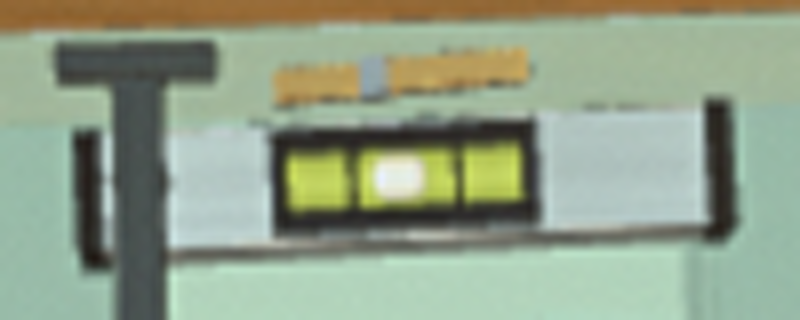

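View pics/s10c.png

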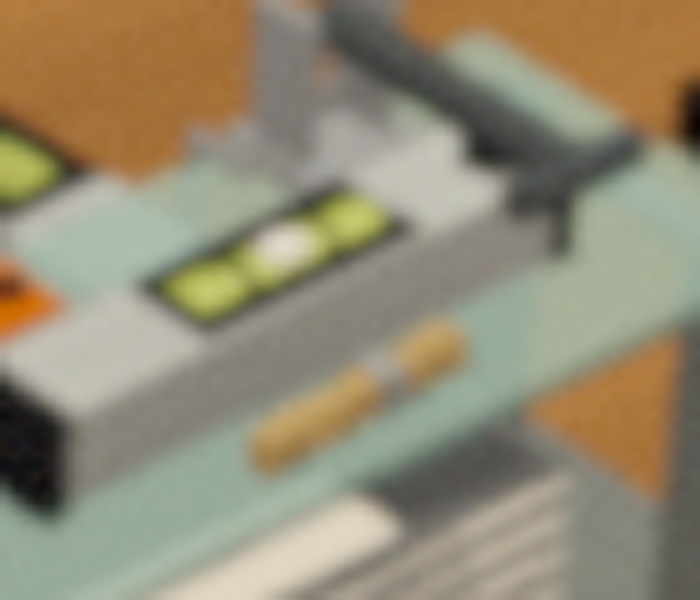

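```bash
cat > bub.py <<'E'
from h import *
import sys
fn=sys.argv[1]
im=cv2.imread('pics/%s.png'%fn).astype(float)
# level axis in crop px: black frame ends; rows of vial
prof=[]
xs=np.arange(312,350,0.25)
B=np.zeros(len(xs));G=np.zeros(len(xs))
m=np.array([[1,0],[0,1]])
for dy in np.linspace(-2,2,9):
    ys=175+ (178-(xs-330.6)*8*0.04)/8 -0.5 + dy
    B+=cv2.remap(im[:,:,0].astype(np.float32),xs.astype(np.float32)[None],ys.astype(np.float32)[None],cv2.INTER_LINEAR)[0]/9
    G+=cv2.remap(im[:,:,1].astype(np.float32),xs.astype(np.float32)[None],ys.astype(np.float32)[None],cv2.INTER_LINEAR)[0]/9
w=np.clip(B-110,0,None); sel=(xs>315)&(xs<346); bc=(w*xs*sel).sum()/(w*sel).sum()
d=lambda lo,hi:(lambda s,wt:(xs[s]*wt).sum()/wt.sum())((xs>lo)&(xs<hi),np.clip(G[(xs>lo)&(xs<hi)].max()-20-G[(xs>lo)&(xs<hi)],0,None))
l1=d(322,326);l2=d(335.7,339)
# vial ends by half level of G
ok=xs[G>110]; e=(ok[0],ok[-1])
sc=29/(l2-l1)
print('bubble',bc,'lines',l1,l2,'mid',(l1+l2)/2,'ends',e,'mid',sum(e)/2,'mm/px',sc,'off mm(+knob)',(bc-(l1+l2)/2)*sc,(bc-sum(e)/2)*sc)
print(np.round(B[::2]).astype(int).tolist());print(np.round(G[::2]).astype(int).tolist())
E
python3 bub.py t10; python3 bub.py t9 | head -1; python3 bub.py t8|head -1
```

```text
bubble 329.2898269829478 lines 323.58184635426056 336.8776115490752 mid 330.2297289516679 ends (np.float64(312.0), np.float64(349.75)) mid 330.875 mm/px 2.1811456185545484 off mm(+knob) -2.0500630609446566 -3.45749318079436
[200, 188, 177, 118, 59, 51, 43, 64, 85, 88, 91, 91, 90, 90, 90, 90, 90, 90, 90, 90, 89, 78, 67, 63, 59, 74, 89, 106, 123, 166, 209, 212, 214, 212, 211, 211, 211, 210, 208, 194, 179, 142, 104, 95, 86, 88, 89, 85, 80, 66, 53, 71, 90, 91, 91, 91, 90, 90, 89, 90, 90, 91, 92, 90, 89, 71, 54, 55, 56, 91, 127, 161, 194, 193, 192, 191]
[203, 191, 180, 119, 58, 67, 77, 133, 189, 199, 208, 206, 204, 203, 203, 203, 204, 205, 206, 204, 202, 170, 139, 129, 119, 161, 204, 208, 212, 221, 230, 230, 230, 229, 229, 229, 230, 229, 228, 220, 212, 205, 198, 200, 203, 204, 205, 190, 174, 138, 101, 153, 204, 205, 206, 205, 203, 203, 202, 203, 204, 206, 207, 204, 202, 145, 89, 72, 55, 92, 129, 163, 198, 197, 196, 195]
bubble 326.72471567404205 lines 323.4401765300193 336.97025976075525 mid 330.2052181453873 ends (np.float64(312.0), np.float64(349.75)) mid 330.875 mm/px 2.1433718851131247 off mm(+knob) -7.460011143148121 -8.895602739483955
bubble 327.46346664466085 lines 323.5307438508009 336.9732428465203 mid 330.25199334866056 ends (np.float64(312.0), np.float64(349.75)) mid 330.875 mm/px 2.157336966083069 off mm(+knob) -6.015791739448349 -7.359827018498544
```

```bash
python3 -m jog '[[0,0,0.001,0.05,0.2],[0,0,0.001,0.1,0.2],[0,0,0.001,0.15,0.2],[0,0,0.001,0.2,0.2],[0,0,0.001,0.23,0.2],[0,0,0.001,0.23,0.2],[0,0,0.001,0.23,0.2],[0,0,0.001,0.23,0.2],[0,0,0.001,0.23,0.2],[0,0,0.001,0.23,0.2],[0,0,0.001,0.23,0.2],[0,0,0.001,0.23,0.2],[0,0,0.001,0.23,0.2],[0,0,0.001,0.23,0.2],[0,0,0.001,0.23,0.2],[0,0,0.001,0.23,0.2],[0,0,0.001,0.23,0.2],[0,0,0.001,0.23,0.2],[0,0,0.001,0.23,0.2],[0,0,0.001,0.23,0.2]]'
python3 -m jog '[[0,0,0.001,0,0.2],[0,0,0.001,0,0.2],[0,0,0.001,0,0.2],[0,0,0.001,0,0.2],[0,0,0.001,0,0.2],[0,0,0.001,0,0.2],[0,0,0.001,0,0.2],[0,0,0.001,0,0.2]]'
python3 - <<'E'
from tt import *
snap('top','t11');snap('scene','s11')
crop('t11','t11c',280,175,380,215,8)
E
python3 bub.py t11|head -1
```

```text
time: 16.75
tool_pos: [590.7, -139.9, 158.0]
tcp_rot: [179.9, -0.4, 7.4]
ft_force: [-1.6, -2.3, 9.2]
finger_gap: 35.1
time: 17.55
tool_pos: [590.8, -139.9, 158.0]
tcp_rot: [179.9, -0.4, 7.4]
ft_force: [-2.0, -1.8, 10.2]
finger_gap: 35.2
bubble 330.3433197418841 lines 323.4737642626982 336.7962615041769 mid 330.1350128834375 ends (np.float64(312.0), np.float64(349.75)) mid 330.875 mm/px 2.1767690752234015 off mm(+knob) 0.45343592762344603 -1.157345143773483
```

View pics/t11c.png

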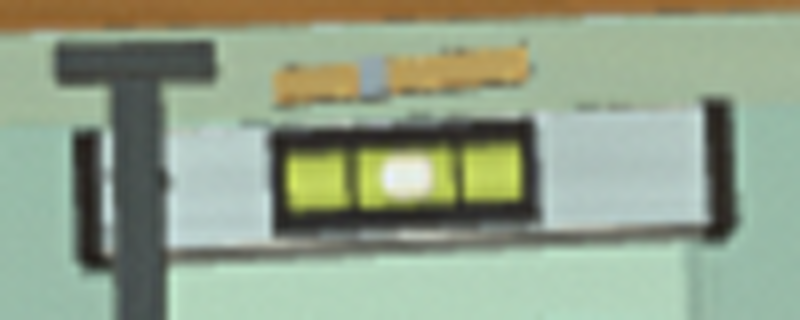

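```bash
python3 -c "
from h import *
crop('s11','s11a',340,230,375,256,20);crop('s11','s11b',250,180,420,330,4)"
```

```text
(no output)
```

View pics/s11a.png

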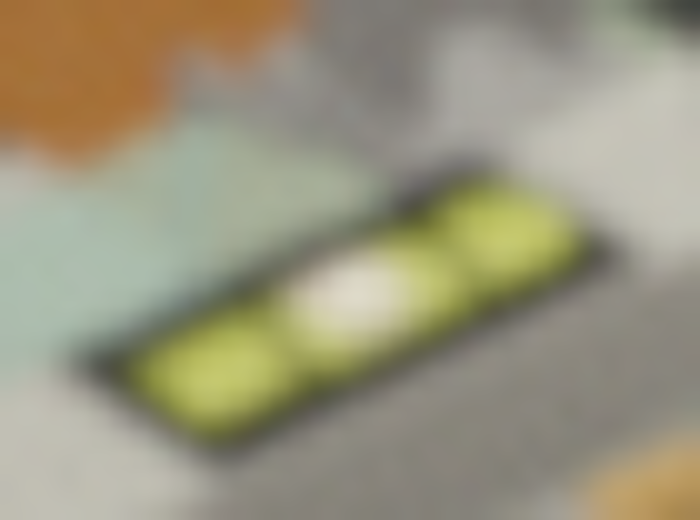

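View pics/s11b.png

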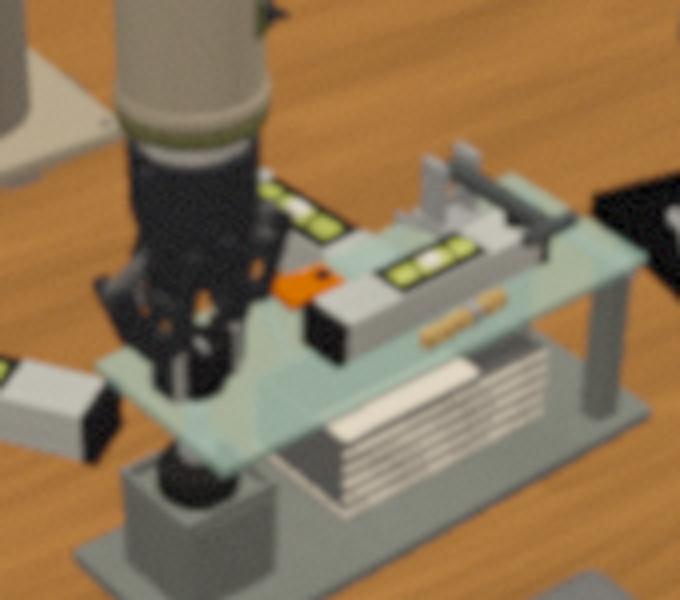

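```bash
python3 - <<'E'
from h import *
for i in range(4): snap('top','t12%d'%i)
s=r.sense();print(s['time'],s['tool_pos'],s['ft_force'])
E
for i in 0 1 2 3; do python3 bub.py t12$i|head -1|grep -o "off.*"; done
```

```text
17.85 [ 590.7665592  -139.88244798  157.99653517] [-2.55558658 -1.24158134 10.14321655]
off mm(+knob) 0.44144695060795897 -1.1656479473236916
off mm(+knob) 0.4473178839538258 -1.1569974101759783
off mm(+knob) 0.43870181474056724 -1.1673448242190323
off mm(+knob) 0.44027189190252064 -1.170815963086852
```

```bash
python3 -c "
from bench import r
print(r.hand_in())"
```

```text
the job is handed in; nothing more can be done
None
```

The shelf is levelled and handed in at 17.85 s, with the arm still holding the knob pressed down and the bubble centred.

- **Clamp:** I pushed the crossbar past dead centre with the shut fingers. It swung down and its pad now sits on the small level on the glass.
- **Knob:** I gripped it and pushed it down until the bubble stopped following, which showed the foot was on its rest. I sank it roughly another 4–5 mm into its spring, then turned it clockwise about 0.83 rad in two steps.
- **Bubble:** Five top-view pictures put it steadily about 0.4 mm towards the knob end of the midpoint between the lines. The side view also shows it centred.
- **Push:** The downward push was steady at about 10 N.
- **Other objects:** The peg, key cover, tray and keys had not visibly moved in the pictures I took. I did not check the tin separately at the end.

My alternative bubble reading, from the vial's ends (−1.2 mm), disagreed. Its edge threshold picked up the level body instead of the vial, so I ignored it. Reading the vial's ends by eye from an earlier picture's brightness profile put its middle in the same place as the lines' midpoint. I never saw the foot on the rest directly; I inferred the contact from the force and the bubble.

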